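Return the balance weights to their wells and leave the corks

TASK

Four knobbed brass balance weights stand about the counter among cork stoppers that look much like them. Put each weight back upright, down inside its own well of the weight tray: the largest weight in the widest well, the next in the next, down to the smallest in the narrowest. Let the weights down without dropping them or knocking them over, and leave the two corks standing where they are.

Things in the scene. Friction and masses are not known exactly. Their poses are not given: they have to be found in the camera images.
- weight_200: the largest weight: an upright tan brass balance weight, a plain round body with a round knob on a neck on top; 44 mm diameter, 63 mm tall over the knob, straight-sided up to 36 mm; 200 g nominal. Origin: centre of its underside, z up the axis. Stands on the counter.
- weight_100: the second largest weight: an upright tan brass balance weight, a plain round body with a round knob on a neck on top; 35 mm diameter, 50 mm tall over the knob, straight-sided up to 29 mm; 100 g nominal. Origin: centre of its underside, z up the axis. Stands on the counter.
- weight_50: the third largest weight: an upright tan brass balance weight, a plain round body with a round knob on a neck on top; 28 mm diameter, 40 mm tall over the knob, straight-sided up to 23 mm; 50 g nominal. Origin: centre of its underside, z up the axis. Stands on the counter.
- weight_20: the smallest weight: an upright tan brass balance weight, a plain round body with a round knob on a neck on top; 21 mm diameter, 29 mm tall over the knob, straight-sided up to 16 mm; 20 g nominal. Origin: centre of its underside, z up the axis. Stands on the counter.
- well_60: the widest well: round recess, 60 mm wide, 6 mm deep, centred in a fixed square grey insert 78.5 x 78.5 x 12 mm. Origin: centre of the insert's underside (4 mm above the counter), z up; well floor 6 mm, insert top 12 mm above the origin. The four inserts lie 2 x 2 at 80 mm pitch, in varying order, in a fixed white tray 172 mm square, rim 12 mm high.
- well_51: the second widest well: round recess, 51 mm wide, 6 mm deep, centred in a fixed square grey insert 78.5 x 78.5 x 12 mm. Origin: centre of the insert's underside (4 mm above the counter), z up; well floor 6 mm, insert top 12 mm above the origin. The four inserts lie 2 x 2 at 80 mm pitch, in varying order, in a fixed white tray 172 mm square, rim 12 mm high.
- well_44: the third widest well: round recess, 44 mm wide, 6 mm deep, centred in a fixed square grey insert 78.5 x 78.5 x 12 mm. Origin: centre of the insert's underside (4 mm above the counter), z up; well floor 6 mm, insert top 12 mm above the origin. The four inserts lie 2 x 2 at 80 mm pitch, in varying order, in a fixed white tray 172 mm square, rim 12 mm high.
- well_37: the narrowest well: round recess, 37 mm wide, 6 mm deep, centred in a fixed square grey insert 78.5 x 78.5 x 12 mm. Origin: centre of the insert's underside (4 mm above the counter), z up; well floor 6 mm, insert top 12 mm above the origin. The four inserts lie 2 x 2 at 80 mm pitch, in varying order, in a fixed white tray 172 mm square, rim 12 mm high.
- cork_large: look-alike that does not belong: a tan cork stopper standing narrow end down, flat top without a knob, 30 mm across the top, 28 mm tall, light. Origin: centre of its underside, z up.
- cork_small: look-alike that does not belong: a smaller tan cork stopper standing narrow end down, flat top without a knob, 23 mm across the top, 24 mm tall, light. Origin: centre of its underside, z up.
There are look-alikes about, which are no part of the job. Leave any pink look-alike of the weight_100 alone.

How it is judged:
At the end, for the whole second after the job is handed in: Each weight stands upright (within 0.12 rad) on the floor of its own well (200 in 60, 100 in 51, 50 in 44, 20 in 37), its axis within 10 mm of the well's, released and at rest; both corks still stand within 15 mm of where they were (horizontal distance between weight_200 and well_60 below 0.01 m and z of weight_200 in the frame of well_60 between 0.003 and 0.009 m and angle between each of weight_200, weight_100, weight_50, weight_20, cork_large, cork_small's own z axis and vertical below 0.12 rad and linear speed of each of weight_200, weight_100, weight_50, weight_20 below 0.02 m/s and contact force between each of weight_200, weight_100, weight_50, weight_20 and the fingers below 0.1 N and horizontal distance between weight_100 and well_51 below 0.01 m and z of weight_100 in the frame of well_51 between 0.003 and 0.009 m and horizontal distance between weight_50 and well_44 below 0.01 m and z of weight_50 in the frame of well_44 between 0.003 and 0.009 m and horizontal distance between weight_20 and well_37 below 0.01 m and z of weight_20 in the frame of well_37 between 0.003 and 0.009 m and distance of each of cork_large, cork_small from where it was at the start of the episode below 0.015 m); the robot touches nothing.
It fails at once if a cork stopper is moved from its place (more than 15 mm) or tipped over (distance of any of cork_large, cork_small from where it was at the start of the episode above 0.015 m or angle between any of cork_large, cork_small's own z axis and vertical above 0.5 rad).
It fails at once if a weight is dropped (falls freely at more than 0.7 m/s, about 25 mm) ((linear speed of weight_200 above 0.7 m/s and contact force between weight_200 and the fingers below 0.05 N) or (linear speed of weight_100 above 0.7 m/s and contact force between weight_100 and the fingers below 0.05 N) or (linear speed of weight_50 above 0.7 m/s and contact force between weight_50 and the fingers below 0.05 N) or (linear speed of weight_20 above 0.7 m/s and contact force between weight_20 and the fingers below 0.05 N)).
It fails at once if a weight is knocked over (angle between any of weight_200, weight_100, weight_50, weight_20's own z axis and vertical above 0.9 rad).
It also fails if it takes over 102 s, if anything falls off the work surface, if the arm or the gripper's body presses on something with over 40 N, if the wrist force passes 120 N, or if a joint passes its speed limit or range.

ROBOT

A 6-joint arm with a two-finger parallel gripper is mounted at the origin on a cart in front of the work surface, level with it; the furniture and walls round the work are solid. World frame = base frame: x ahead of the robot, y to its left, z up, the work surface at z = 0. Lengths are in m, angles in rad, forces in N, time in s.
With the tool pointing down it reaches from about 0.3 to 0.875 m from the base axis. Payload 6.4 kg.
Tool frame: the origin (TCP) lies at the very end of the fingers, on their centre line; the grasp point (between the pads) lies 19 mm behind it; x points along the fingers, y is the direction in which the jaws open and shut, and the axes are right-handed (so a half turn about x gives the same grasp; the last joint's range is limited). The gripper opens to 85 mm and grips with 20 to 120 N. Pads are 22 mm wide; open, the fingers measure 114 mm over their backs; the gripper's body (76 mm by 85 mm) begins 54 mm behind the grasp point. The pads swing forward as they close: fully open they stand 13 mm farther back than shut.
Start: joints at [0.954, 0.181, 1.607, -0, 1.354, -0.206], TCP at [0.23, 0.527, 0.231] pointing down, gripper open.
Joint ranges: [-2.99, 2.99], [-0.89, 2.07], [0.3, 2.58], [-1.14, 4.28], [0, 2.63], [-3.12, 3.12]. Speed limits (rad/s): [2.57, 2.57, 3.01, 3.14, 3.14, 3.14].

INTERFACE

Orientations are given as a 3x3 rotation matrix whose columns are the frame's x, y, z axes.
In Python, from plant import sensors, eyes, bot, models gives the robot as it stands.
- The arm moves only by the tool play_rows, never from a script. Its argument "rows" is a list of rows, each a list of 4 numbers: the shift along the tool's x, y, z in cm, then the turn about the tool's x in rad. In form: [[tx, ty, tz, yaw], ...]. A call has 1 to 12 rows; each row shifts and turns the commanded pose from where the row before left it, along the tool's axes as they then stand; what a row does not reach is not made up. A row lasts 1/8 s, in which the tool goes at most 62.5 mm and 10.7 degrees, less where a joint would pass 70% of its speed; a pose out of reach is approached as far as the arm can. A call with a gripper value outside its range is refused whole. "claw" is the finger opening in cm, from 0 to 8.54, set as the call begins (left out, the last holds). The fingers move at their own pace and stop on an object; "grip_force" is the grip in N (left out, the last holds). Time passes only in rows, so rows that do not move let the fingers close. It gives the time, the measured TCP pose, the force and the opening at its end, in the units of the state.
- sensors.get_state(): the state, without advancing time (a new reading comes with each control period).
- eyes.grab_frame(name): name is "scene" or "top" or "wrist"; returns the picture (384x512x3 uint8, red, green, blue); there is no depth.
- eyes.camera_model(name): a dict with "fx", "fy", "cx", "cy" (pixels), "eye" and "orientation" of the camera in the world. Camera axes: x right, y down, z forward; pixel columns grow to the right and rows downward; lengths in m; the calibration is good to about 2 mm. A picture is of the moment at which its call begins: read the wrist's pose just before it. camera_model takes no time and is no camera call; for the wrist camera it gives the pose at the moment of the call.
- bot.close_job(): hands the job in, once; it reports no verdict.
Trained networks look in the newest picture that a camera, given by its name, has taken for a name from the list of things; names that differ only in an ending like _2 or _b are one class to them, and where a whole thing is asked for, a point or a joint stands for the part that bears it (a point fixed in the world has none). Each returns a list of dicts, best first, with "confidence" (0 to 1); they miss things now and then, are a little off and sometimes report something else, mostly with a low value. They report only what shows in the picture. A call takes as long as a camera call. They do not tell look-alikes from the thing itself.
- models.regions_of(camera, label): "mask" (384x512 bool, what is visible of it) and "extent" ([left, top, right, bottom] in pixels, round what is visible of it).
- models.mark_of(camera, label): "centre" ([row, column] in pixels: a listed point, or the origin of a listed thing).
The state is a dict: "time_s": time; "joint_pos": joint angles; "dq": joint speeds; "joint_efforts": joint torques, N m; "tool_pos": TCP position; "tool_rot": TCP orientation; "ft_force": force on the tool from outside, world axes, zero at the start; "ft_torque": the same for the moment, N m; "gripper_width": finger opening in m.
Only numpy, scipy, OpenCV 4.12 (cv2) and the standard library are available. Lean on these libraries where they do the work, as an engineer would, in place of code of your own. Each camera call takes 0.05 s, during which the arm holds its last target. There are 200 camera calls.

## Working session

There is one attempt and no reset: what is moved stays moved. The work goes in short steps, Python scripts to look and compute and a tool call to move; the robot and the scene stay as the last step left them, time stands still between calls to the robot, and variables do not carry over. Pictures are saved under pics/ and viewed, about 12 in all and at most 16, crops included, and the job is handed in when it is done.

Besides the shell and the picture viewer there is one more tool, called after "Call:" as name(argument=value, ...) on one line, values as JSON. play_rows: Moves the arm, as the interface text tells. Its arguments: {"type":"object","properties":{"rows":{"type":"array"},"claw":{"type":"number"},"grip_force":{"type":"number"}},"required":["rows"]}

```bash
mkdir -p pics
cat > h.py <<'E'
import numpy as np, cv2
from plant import sensors, eyes, bot, models
def ray(cam,u,v,z):
    m=eyes.camera_model(cam);R=np.array(m["orientation"]);e=np.array(m["eye"])
    d=R@np.array([(u-m["cx"])/m["fx"],(v-m["cy"])/m["fy"],1]);return e+d*(z-e[2])/d[2]
def proj(cam,p):
    m=eyes.camera_model(cam);R=np.array(m["orientation"]);q=R.T@(np.array(p)-m["eye"])
    return m["fx"]*q[0]/q[2]+m["cx"],m["fy"]*q[1]/q[2]+m["cy"]
def save(cam,n,crop=None,s=1.5):
    f=eyes.grab_frame(cam)
    g=f if crop is None else f[crop[1]:crop[3],crop[0]:crop[2]]
    cv2.imwrite("pics/"+n,cv2.resize(g,None,fx=s,fy=s,interpolation=cv2.INTER_CUBIC)[:,:,::-1]);return f
E
python3 - <<'E'
from h import *
np.set_printoptions(precision=3,suppress=True)
s=sensors.get_state();print(s["time_s"],s["tool_pos"],s["tool_rot"])
for c in["top","scene"]:
    m=eyes.camera_model(c);print(c,m["eye"],m["fx"])
save("top","top1.png");
for n in["weight_200","weight_100","weight_50","weight_20","cork_large","cork_small","well_60","well_51","well_44","well_37"]:
    for r in models.mark_of("top",n)[:4]:
        v,u=r["centre"];print(n,round(r["confidence"],2),round(u),round(v),ray("top",u,v,0.01 if"well"in n else 0)[:2])
save("scene","sc1.png")
print(sensors.get_state()["time_s"])
E
```

```text
0.0 [0.229 0.527 0.23 ] [[-0.001  0.399  0.917]
 [-0.001  0.917 -0.399]
 [-1.    -0.002 -0.   ]]
top [0.515 0.141 1.312] 427.12211987499836
scene [-0.04  -0.221  0.86 ] 375.73053946275763
weight_200 0.75 256 176 [0.63  0.141]
weight_200 0.71 350 127 [ 0.782 -0.152]
weight_200 0.7 292 171 [0.646 0.029]
weight_200 0.58 258 196 [0.569 0.134]
weight_100 0.75 256 176 [0.63  0.141]
weight_100 0.71 350 127 [ 0.782 -0.152]
weight_100 0.7 292 171 [0.646 0.029]
weight_100 0.58 258 196 [0.569 0.134]
weight_50 0.75 256 176 [0.63  0.141]
weight_50 0.71 350 127 [ 0.782 -0.152]
weight_50 0.7 292 171 [0.646 0.029]
weight_50 0.58 258 196 [0.569 0.134]
weight_20 0.75 256 176 [0.63  0.141]
weight_20 0.71 350 127 [ 0.782 -0.152]
weight_20 0.7 292 171 [0.646 0.029]
weight_20 0.58 258 196 [0.569 0.134]
cork_large 0.55 256 238 [0.442 0.143]
cork_small 0.73 254 238 [0.442 0.149]
cork_small 0.62 291 207 [0.535 0.035]
well_60 0.75 206 238 [0.443 0.294]
well_60 0.67 186 204 [0.547 0.354]
well_60 0.59 183 230 [0.467 0.364]
well_60 0.58 210 210 [0.526 0.282]
well_51 0.75 206 238 [0.443 0.294]
well_51 0.67 186 204 [0.547 0.354]
well_51 0.59 183 230 [0.467 0.364]
well_51 0.58 210 210 [0.526 0.282]
well_44 0.75 206 238 [0.443 0.294]
well_44 0.67 186 204 [0.547 0.354]
well_44 0.59 183 230 [0.467 0.364]
well_44 0.58 210 210 [0.526 0.282]
well_37 0.75 206 238 [0.443 0.294]
well_37 0.67 186 204 [0.547 0.354]
well_37 0.59 183 230 [0.467 0.364]
well_37 0.58 210 210 [0.526 0.282]
0.6
```

View pics/top1.png

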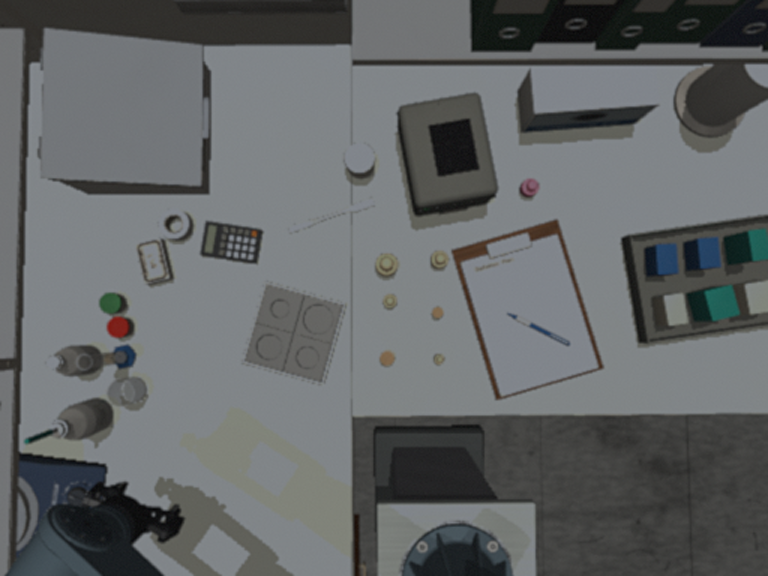

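View pics/sc1.png

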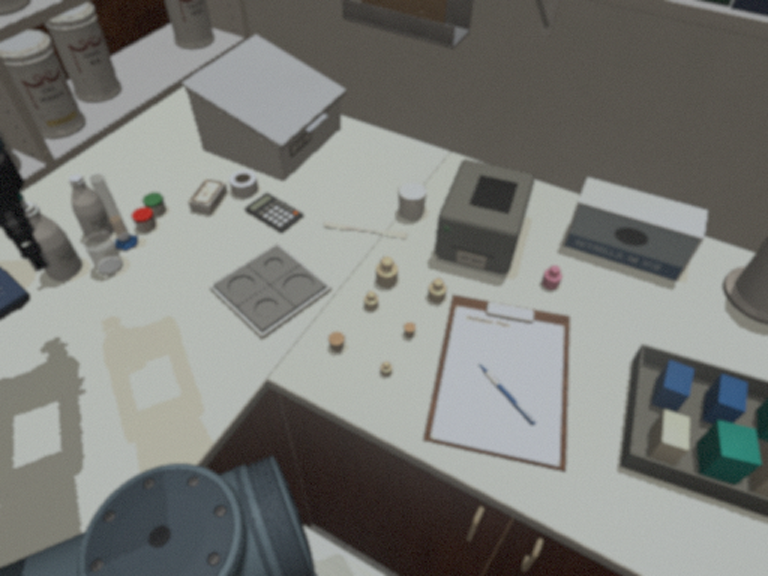

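The top picture (768x576 view) shows what could be taken for a weight:
- weight_200 at (386,265), weight_100 at (439,259), weight_50 at (389,300) and weight_20 at (438,358). All four have knobs.
- Flat corks: the small one at (437,313), the large one at (387,358).
- Pink look-alike at (529,188).

The scene view agrees. The tray is at (295,333). Next I'll square the yaw and look from the wrist above the tray.

Call:
play_rows(rows=[[0, 0, 0, -0.137], [0, 0, 0, -0.137], [0, 0, 0, -0.137], [0, -4, 4, 0], [0, -4, 4, 0], [0, -4, 4, 0], [0, -4, 4, 0], [0, -3, 4, 0], [0, 0, 0, 0]])

```text
time_s: 1.72
tool_pos: [0.4323, 0.335, 0.2314]
tool_rot: [[0.001, 0.005, 1.0], [-0.0, 1.0, -0.005], [-1.0, -0.0, 0.001]]
ft_force: [-1.6, 0.8, -1.3]
gripper_width: 0.0858
```

Run:
```python
from h import *
np.set_printoptions(precision=3,suppress=True)
s=sensors.get_state();print(s["time_s"],s["tool_pos"],s["tool_rot"],s["gripper_width"])
m=eyes.camera_model("wrist");print(m["eye"],m["fx"],m["orientation"])
save("wrist","w1.png")
for r in models.mark_of("wrist","well_60"):
    v,u=r["centre"];print(round(r["confidence"],2),round(u),round(v),ray("wrist",u,v,0.004)[:2])
```

```text
1.725 [0.432 0.335 0.231] [[ 0.001  0.005  1.   ]
 [-0.     1.    -0.005]
 [-1.    -0.     0.001]] 0.08576947879136933
[0.364 0.335 0.373] 317.5049415384206 [[ 0.004  0.964  0.267]
 [ 1.    -0.004 -0.   ]
 [ 0.001  0.267 -0.964]]
0.95 291 184 [0.46  0.375]
0.59 225 173 [0.446 0.296]
0.57 272 245 [0.541 0.352]
```

View pics/w1.png

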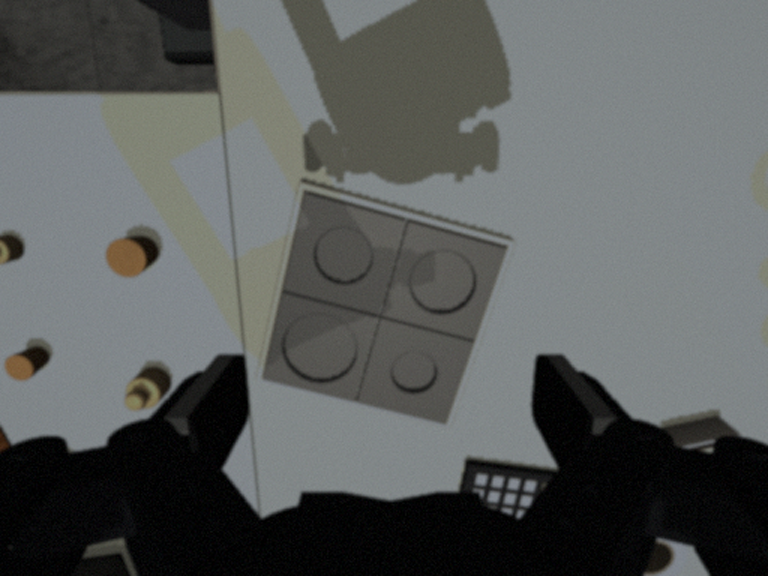

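Wrist view: four wells at (343,254)=44, (442,281)=51, (319,346)=60 and (414,371)=37 in view pixels. I'll fit the tray grid to these and move on over the weights.

Run:
```python
from h import *
np.set_printoptions(precision=4,suppress=True)
names=["44","51","60","37"]
px=np.array([(343.5,254),(442.5,281),(319.5,346.5),(414,371)])/1.5
P=np.array([ray("wrist",u,v,0.016)[:2] for u,v in px]);print(P)
# grid: 44->(-,-),51->(-,+),60->(+,-),37->(+,+)
G=np.array([(-1,-1),(-1,1),(1,-1),(1,1)])*0.04
c=P.mean(0);U,S,V=np.linalg.svd(G.T@(P-c));R=U@V
print("c",c,"R",R);F=G@R+c;print(F,P-F)
print(proj("wrist",[0.4323,0.335,0.25]))
np.save("wells.npy",F)
```

```text
[[0.4391 0.3018]
 [0.4606 0.3782]
 [0.5156 0.2803]
 [0.5373 0.3571]]
c [0.4882 0.3294] R [[ 0.9629 -0.2699]
 [ 0.2699  0.9629]]
[[0.4389 0.3016]
 [0.4604 0.3787]
 [0.5159 0.28  ]
 [0.5375 0.3571]] [[ 0.0003  0.0001]
 [ 0.0002 -0.0004]
 [-0.0003  0.0003]
 [-0.0002 -0.    ]]
(np.float64(255.35253893450246), np.float64(268.69575851884514))
```

Call:
play_rows(rows=[[-2, -4, 2, 0], [-2, -5, 2, 0], [-3, -5, 2, 0], [0, -5, 2, 0], [0, -5, 2, 0], [0, -1, 2, 0], [0, 0, 0, 0], [0, 0, 0, 0]])

```text
time_s: 2.82
tool_pos: [0.5488, 0.0888, 0.3011]
tool_rot: [[-0.001, -0.002, 1.0], [0.0, 1.0, 0.002], [-1.0, 0.0, -0.001]]
ft_force: [0.5, -1.0, 1.1]
gripper_width: 0.0853
```

Run:
```python
from h import *
np.set_printoptions(precision=4,suppress=True)
s=sensors.get_state();print(s["time_s"],s["tool_pos"])
save("wrist","w2.png")
for n in ["weight_200","cork_small","cork_large"]:
  for r,g in zip(models.mark_of("wrist",n),models.regions_of("wrist",n)):
    v,u=r["centre"];print(n,round(r["confidence"],2),round(u),round(v),ray("wrist",u,v,0.0)[:2],g["extent"])
```

```text
2.825 [0.5488 0.0888 0.3011]
weight_200 0.91 292 203 [0.6282 0.137 ] [279.5, 190.9, 312.1, 227.5]
weight_200 0.72 290 152 [0.553 0.132] [279.7, 145.2, 300.0, 168.0]
weight_200 0.66 219 212 [0.6413 0.0284] [206.2, 201.0, 234.5, 229.9]
weight_200 0.62 216 69 [0.4433 0.0305] [202.0, 56.2, 224.8, 76.1]
cork_small 0.82 222 135 [0.5291 0.0352] [210.0, 128.9, 229.0, 149.6]
cork_large 0.91 298 69 [0.443  0.1382] [288.4, 55.4, 312.1, 81.5]
```

View pics/w2.png

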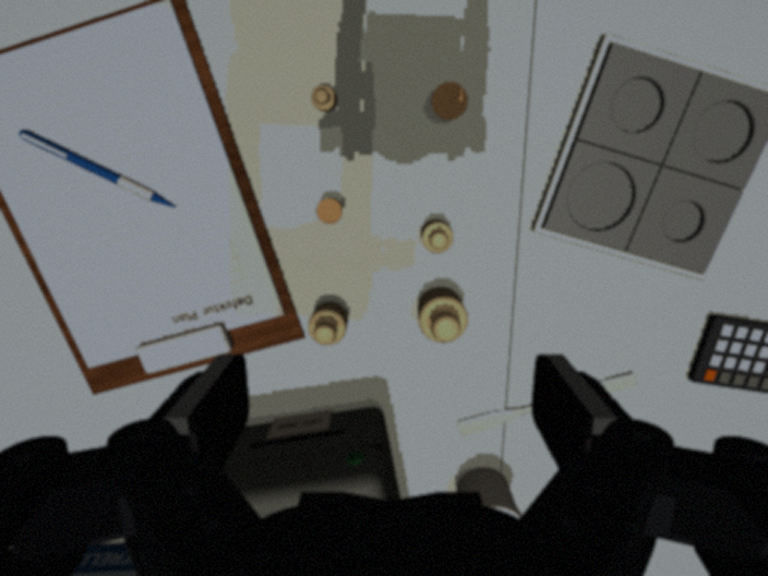

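Same picture, weights: 200 at (443,318), 100 at (327,327), 50 at (437,238), 20 at (322,97). Corks: small at (329,210), large at (449,100). Now I'll combine the knob positions with the base marks.

Run:
```python
from h import *
np.set_printoptions(precision=4,suppress=True)
f=cv2.imread("pics/w2.png");cv2.imwrite("pics/w2c.png",cv2.resize(f[60:370,290:490],None,fx=2.5/1.3,fy=2.5/1.3))
for n,u,v,z in [("200",446,325,.055),("100",325,333,.0435),("50",438,239,.035),("20",323,95.5,.025)]:
    print(n,ray("wrist",u/1.5,v/1.5,z)[:2])
```

```text
200 [0.6288 0.137 ]
100 [0.641 0.03 ]
50 [0.5568 0.1299]
20 [0.4392 0.0328]
```

View pics/w2c.png

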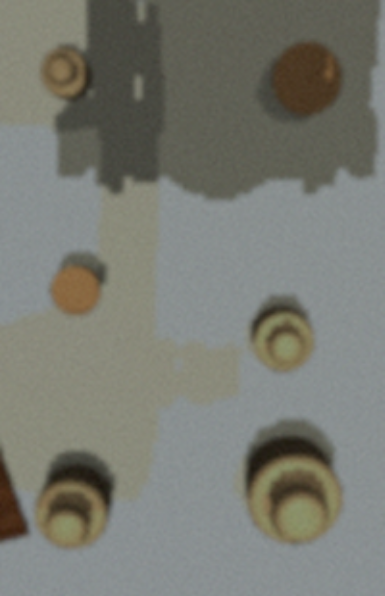

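Call:
play_rows(rows=[[4, 2.4, 4, 0], [5, 2.4, 4, 0], [5, 0, 0, 0], [5, 0, 0, 0], [0, 0, 0, 0], [0, 0, 0, 0]], claw=6.5, grip_force=25)

```text
time_s: 3.92
tool_pos: [0.6275, 0.1333, 0.1177]
tool_rot: [[0.003, -0.0, 1.0], [0.0, 1.0, 0.0], [-1.0, 0.0, 0.003]]
ft_force: [0.6, 0.7, 2.0]
gripper_width: 0.0649
```

Run:
```python
from h import *
np.set_printoptions(precision=4,suppress=True)
s=sensors.get_state();print(s["time_s"],s["tool_pos"],s["gripper_width"])
save("wrist","w3.png")
```

```text
3.925 [0.6275 0.1333 0.1177] 0.064921713177457
```

View pics/w3.png

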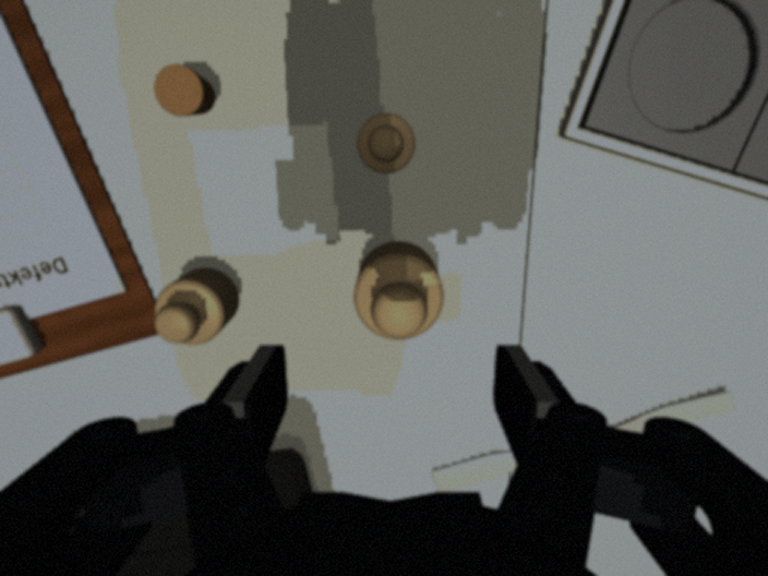

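The knob is at (399,310), slightly right of the finger midline (390). I'll work out the correction.

Run:
```python
from h import *
np.set_printoptions(precision=4,suppress=True)
for n,u,v,z in [("200",399,309,.055),("200b",399,299,.036),("100",177,321,.0435),("50",386,143,.035)]:
    print(n,ray("wrist",u/1.5,v/1.5,z)[:2])
for n in ["weight_200"]:
  for r in models.mark_of("wrist",n):
    v,u=r["centre"];print(n,round(r["confidence"],2),round(u),round(v),ray("wrist",u,v,0.0)[:2])
p=sensors.get_state()["tool_pos"];print(p,np.array(proj("wrist",p))*1.5)
```

```text
200 [0.6307 0.1375]
200b [0.6321 0.1379]
100 [0.6409 0.0302]
50 [0.5579 0.1315]
weight_200 0.93 138 198 [0.6431 0.0285]
weight_200 0.88 260 94 [0.5569 0.1337]
weight_200 0.8 263 184 [0.6308 0.1364]
[0.6284 0.1332 0.1191] [389.8056 366.2395]
```

Call:
play_rows(rows=[[0, 0.4, 0.3, 0], [3, 0, 0, 0], [3, 0, 0, 0], [3, 0, 0, 0], [1.2, 0, 0, 0], [1, 0, 0, 0], [0, 0, 0, 0]])

```text
time_s: 4.9
tool_pos: [0.6295, 0.1373, 0.0039]
tool_rot: [[0.0, -0.0, 1.0], [0.0, 1.0, 0.0], [-1.0, 0.0, 0.0]]
ft_force: [0.7, -0.5, 0.1]
gripper_width: 0.065
```

Call:
play_rows(rows=[[0, 0, 0, 0], [0, 0, 0, 0], [0, 0, 0, 0], [0, 0, 0, 0], [0, 0, 0, 0]], claw=3.8)

```text
time_s: 5.52
tool_pos: [0.6303, 0.1373, 0.0049]
tool_rot: [[0.002, -0.0, 1.0], [0.0, 1.0, 0.0], [-1.0, 0.0, 0.002]]
ft_force: [0.1, 0.6, 5.6]
gripper_width: 0.0434
```

Call:
play_rows(rows=[[-2, 0, 0, 0], [-4, 0, 0, 0], [-4, 0, 0, 0], [0, 3.5, -2.8, 0], [0, 3.6, -2.9, 0], [0, 3.6, -2.9, 0], [0, 3.6, -2.9, 0], [0, 0, 0, 0], [0, 0, 0, 0]])

```text
time_s: 6.65
tool_pos: [0.5145, 0.2801, 0.1042]
tool_rot: [[0.001, -0.001, 1.0], [-0.0, 1.0, 0.001], [-1.0, -0.0, 0.001]]
ft_force: [0.0, 0.4, -2.2]
gripper_width: 0.0436
```

Run:
```python
from h import *
np.set_printoptions(precision=4,suppress=True)
s=sensors.get_state();print(s["time_s"],s["tool_pos"],s["gripper_width"])
save("wrist","w4.png")
```

```text
6.65 [0.5145 0.2801 0.1042] 0.04364958162962597
```

View pics/w4.png

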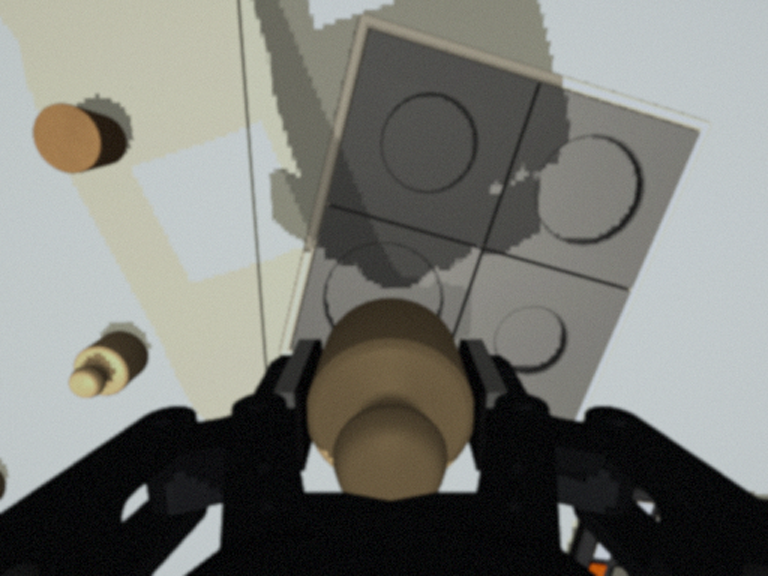

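The weight is held upright. Its well shows partly behind it, with the others at (428,143), (590,189) and (529,338). I'll check my well fit against this view.

Run:
```python
from h import *
np.set_printoptions(precision=4,suppress=True)
F=np.load("wells.npy")
for f in F: print(f,np.array(proj("wrist",[*f,.016]))*1.5)
for u,v in [(428.5,142.5),(588.5,189),(529,338.5)]: print(ray("wrist",u/1.5,v/1.5,.016)[:2])
```

```text
[0.4389 0.3016] [437.4486 130.9689]
[0.4604 0.3787] [598.8752 178.873 ]
[0.5159 0.28  ] [390.4378 290.9006]
[0.5375 0.3571] [539.4851 331.0027]
[0.444  0.2976]
[0.4652 0.3743]
[0.5416 0.352 ]
```

Run:
```python
from h import *
np.set_printoptions(precision=4,suppress=True)
m=eyes.camera_model("wrist");R=np.array(m["orientation"]);print(m["eye"]-sensors.get_state()["tool_pos"])
for k in range(2):
    s=sensors.get_state();eyes.grab_frame("wrist")
    print(s["tool_pos"],eyes.camera_model("wrist")["eye"])
    for r in models.regions_of("wrist","well_60"):
        e=r["extent"];mk=np.argwhere(r["mask"]).mean(0);print(e,mk,ray("wrist",mk[1],mk[0],.016)[:2])
# w2
def r2(u,v,z,e):
    d=R@np.array([(u/1.5-m["cx"])/m["fx"],(v/1.5-m["cy"])/m["fy"],1]);return (e+d*(z-e[2])/d[2])[:2]
off=m["eye"]-sensors.get_state()["tool_pos"]
for u,v in[(637,104),(723.5,131.5),(601,196),(684,221)]: print("w2",r2(u,v,.016,np.array([.5488,.0888,.3011])+off))
save("top","t4.png")
for r in models.regions_of("top","well_60"):
    e=r["extent"];mk=np.argwhere(r["mask"]).mean(0);print("top",e,ray("top",mk[1],mk[0],.016)[:2])
```

```text
[-0.0684 -0.0002  0.1419]
[0.5149 0.2796 0.1041] [0.4467 0.2793 0.2459]
[322.9, 54.0, 466.8, 189.3] [122.3644 392.1537] [0.4629 0.3734]
[197.9, 135.0, 318.5, 229.1] [178.8639 254.7544] [0.5042 0.2755]
[299.4, 161.3, 422.0, 279.1] [215.1384 361.1568] [0.533  0.3573]
[217.2, 22.0, 359.6, 162.9] [ 90.9075 286.2716] [0.4414 0.2977]
[0.5151 0.2793 0.1038] [0.4467 0.2791 0.2457]
[216.6, 22.0, 359.6, 159.8] [ 90.4795 286.693 ] [0.4409 0.298 ]
[322.7, 54.3, 463.3, 190.4] [121.9489 392.9393] [0.4623 0.3739]
[197.9, 132.8, 319.2, 230.2] [178.7887 255.0366] [0.5039 0.2758]
[301.9, 160.7, 422.4, 277.0] [215.2647 361.7047] [0.5328 0.3577]
w2 [0.4443 0.2982]
w2 [0.4664 0.3755]
w2 [0.5212 0.277 ]
w2 [0.5434 0.3544]
top [187.0, 229.5, 216.9, 250.8] [0.4314 0.2999]
top [288.0, 202.9, 296.3, 212.3] [0.5316 0.0344]
top [172.9, 190.4, 187.6, 195.7] [0.5774 0.3697]
top [286.3, 164.9, 300.4, 178.2] [0.6403 0.0301]
```

Two settled views agree on the wells: 44 (.444,.298), 51 (.4656,.375), 60 (.5207,.2763), 37 (.5425,.353). The first view was taken before the arm settled and is off by 5 mm, so I'm dropping it. Correcting and lowering.

Call:
play_rows(rows=[[1, -0.3, 0.6, 0], [2.5, 0, 0, 0], [2.5, 0, 0, 0], [1, 0, 0, 0], [0.7, 0, 0, 0], [0.5, 0, 0, 0], [0, 0, 0, 0], [0, 0, 0, 0]])

```text
time_s: 8.0
tool_pos: [0.5207, 0.2774, 0.0223]
tool_rot: [[0.001, -0.0, 1.0], [0.0, 1.0, 0.0], [-1.0, 0.0, 0.001]]
ft_force: [-0.5, 0.4, -1.8]
gripper_width: 0.0435
```

Call:
play_rows(rows=[[0.3, 0, 0, 0], [0.3, 0, 0, 0], [0, 0, 0, 0], [0, 0, 0, 0]])

```text
time_s: 8.5
tool_pos: [0.5202, 0.2772, 0.0156]
tool_rot: [[-0.0, -0.0, 1.0], [-0.0, 1.0, 0.0], [-1.0, -0.0, -0.0]]
ft_force: [-0.3, -0.3, -1.8]
gripper_width: 0.0431
```

Call:
play_rows(rows=[[0, 0, 0, 0], [0, 0, 0, 0], [0, 0, 0, 0], [-4, 0, 0, 0], [-4, 0, 0, 0], [-4, 0, 0, 0], [0, 0, 0, 0]], claw=6.2)

```text
time_s: 9.38
tool_pos: [0.523, 0.2781, 0.1399]
tool_rot: [[0.008, -0.0, 1.0], [0.002, 1.0, 0.0], [-1.0, 0.002, 0.008]]
ft_force: [0.7, -0.7, -0.1]
gripper_width: 0.0621
```

Call:
play_rows(rows=[[0, -5, 2.4, 0], [0, -5, 2.4, 0], [0, -5, 2.4, 0], [0, -5, 2.4, 0], [0, -4.8, 2.3, 0], [3, 0, 0, 0], [3, 0, 0, 0], [0, 0, 0, 0], [0, 0, 0, 0]], claw=5.5)

```text
time_s: 10.5
tool_pos: [0.6396, 0.0293, 0.0761]
tool_rot: [[0.0, -0.0, 1.0], [-0.0, 1.0, 0.0], [-1.0, -0.0, 0.0]]
ft_force: [0.1, -0.4, 1.0]
gripper_width: 0.0548
```

Run:
```python
from h import *
np.set_printoptions(precision=4,suppress=True)
s=sensors.get_state();print(s["time_s"],s["tool_pos"],s["gripper_width"])
save("wrist","w5.png")
for r in models.mark_of("wrist","weight_100"):
    v,u=r["centre"];print(round(r["confidence"],2),round(u),round(v),ray("wrist",u,v,0.0)[:2])
```

```text
10.5 [0.6396 0.0293 0.0761] 0.05484360362542598
0.85 259 198 [0.641  0.0287]
0.73 418 75 [0.557  0.1322]
```

View pics/w5.png

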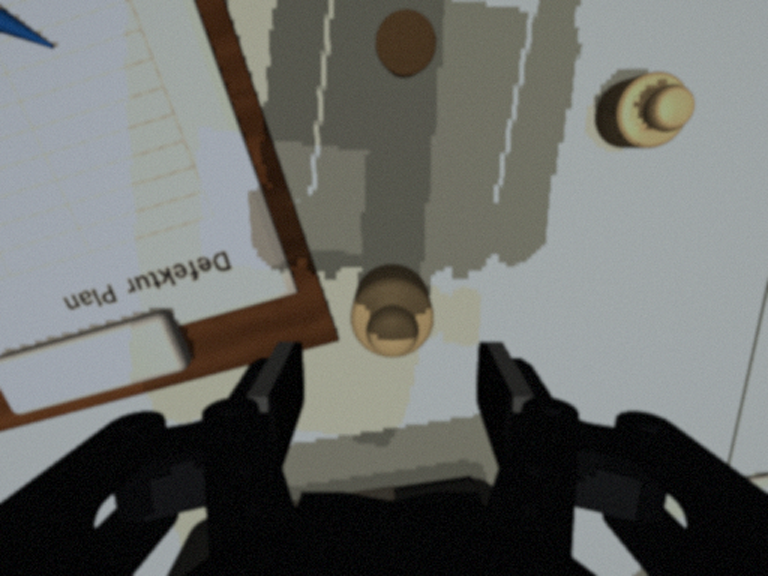

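The weight is centred at (392,318), but the clipboard edge at (322,300) is close to where the left finger will come down. I'll measure that and the grey box before descending.

Run:
```python
from h import *
np.set_printoptions(precision=4,suppress=True)
for u,v in[(337,340),(322,300),(290,212),(260,135)]: print("clip",ray("wrist",u/1.5,v/1.5,.004)[:2])
for u,v in[(438,255),(500,270)]: print("box foot",ray("scene",u/1.5,v/1.5,0)[:2])
for z in(.06,.1,.14):
  print(z,"top edge scene",ray("scene",440/1.5,207/1.5,z)[:2],ray("scene",508/1.5,228/1.5,z)[:2],"top cam",ray("top",412/1.5,210/1.5,z)[:2],ray("top",495/1.5,195/1.5,z)[:2])
```

```text
clip [0.6619 0.0038]
clip [ 0.6415 -0.0028]
clip [ 0.5998 -0.0157]
clip [ 0.5667 -0.0268]
box foot [0.7478 0.0763]
box foot [ 0.7732 -0.0544]
0.06 top edge scene [0.8238 0.1138] [ 0.8355 -0.0366] top cam [0.7326 0.0853] [ 0.7617 -0.079 ]
0.1 top edge scene [0.7806 0.097 ] [ 0.7918 -0.0458] top cam [0.7257 0.0871] [ 0.7538 -0.072 ]
0.14 top edge scene [0.7374 0.0803] [ 0.748 -0.055] top cam [0.7187 0.0888] [ 0.7459 -0.0649]
```

The box front is at x≈0.74, which is clear. The clipboard edge would sit under the finger, so I'll yaw 45° to miss it.

Call:
play_rows(rows=[[0, 0, 0.1, 0.157], [0, 0, 0, 0.157], [0, 0, 0, 0.157], [0, 0, 0, 0.157], [0, 0, 0, 0.157], [3, 0, 0, 0], [2, 0, 0, 0], [1, 0, 0, 0], [1, 0, 0, 0], [0, 0, 0, 0], [0, 0, 0, 0]], claw=4.8)

```text
time_s: 11.98
tool_pos: [0.6408, 0.0291, 0.0062]
tool_rot: [[0.001, 0.707, 0.708], [-0.0, 0.708, -0.707], [-1.0, 0.001, 0.001]]
ft_force: [0.6, -0.5, -0.2]
gripper_width: 0.048
```

Call:
play_rows(rows=[[0, 0, 0, 0], [0, 0, 0, 0], [0, 0, 0, 0], [0, 0, 0, 0]], claw=2.9)

```text
time_s: 12.48
tool_pos: [0.641, 0.0291, 0.0065]
tool_rot: [[0.001, 0.707, 0.708], [-0.0, 0.708, -0.707], [-1.0, 0.001, 0.001]]
ft_force: [-1.4, 0.4, 5.3]
gripper_width: 0.034
```

Call:
play_rows(rows=[[-2, 0, 0, 0], [-3, 0, 0, 0], [-3, 0, 0, -0.157], [-3, 0, 0, -0.157], [0, 0, 0, -0.157], [0, 0, 0, -0.157], [0, 0, 0, -0.157], [0, 5, -2.5, 0], [0, 5, -2.5, 0], [0, 5, -2.5, 0], [0, 5, -2.5, 0], [0, 5, -2.5, 0]])

```text
time_s: 13.98
tool_pos: [0.5143, 0.2807, 0.1166]
tool_rot: [[0.001, -0.0, 1.0], [0.0, 1.0, 0.0], [-1.0, 0.0, 0.001]]
ft_force: [0.2, 1.0, -0.5]
gripper_width: 0.0339
```

Call:
play_rows(rows=[[0, 5, -2.5, 0], [0, 4.6, -2.5, 0], [0, 0, 0, 0], [0, 0, 0, 0]])

```text
time_s: 14.48
tool_pos: [0.4653, 0.375, 0.1161]
tool_rot: [[0.001, -0.001, 1.0], [-0.0, 1.0, 0.001], [-1.0, -0.0, 0.001]]
ft_force: [0.2, 0.8, -1.7]
gripper_width: 0.0338
```

Run:
```python
from h import *
np.set_printoptions(precision=4,suppress=True)
s=sensors.get_state();print(s["time_s"],s["tool_pos"],s["gripper_width"])
for w in [(.444,.298),(.4656,.375),(.5207,.2763),(.5425,.3532)]: print(np.array(proj("wrist",[*w,.016]))*1.5)
save("wrist","w6.png")
```

```text
14.475 [0.4653 0.375  0.1161] 0.033842736056228805
[240.4511 242.7383]
[389.6039 283.2744]
[212.8219 377.808 ]
[351.1881 412.7007]
```

View pics/w6.png

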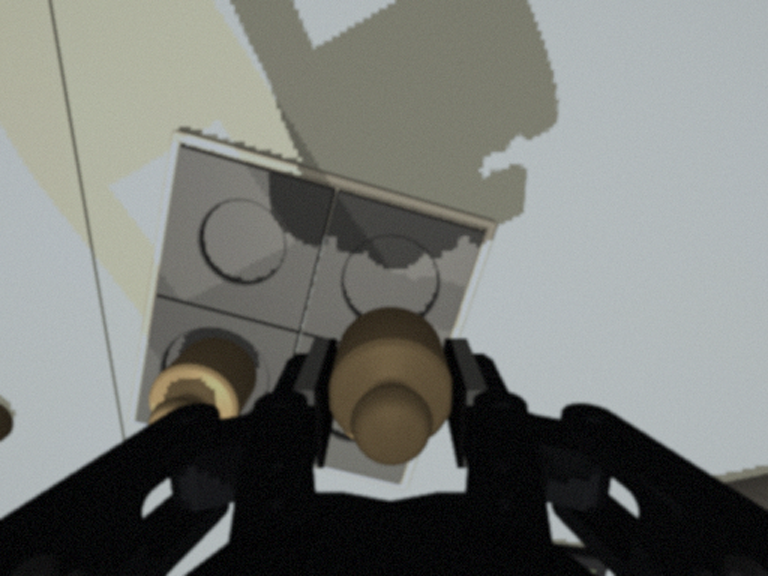

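The well is at (391,284), which matches the prediction, and weight_200 stands in its own well at (195,385). Lowering.

Call:
play_rows(rows=[[3, 0, 0, 0], [3, 0, 0, 0], [2, 0, 0, 0], [1, 0, 0, 0], [0.5, 0, 0, 0], [0.4, 0, 0, 0], [0, 0, 0, 0], [0, 0, 0, 0]])

```text
time_s: 15.52
tool_pos: [0.4656, 0.3755, 0.0172]
tool_rot: [[0.001, -0.0, 1.0], [0.0, 1.0, 0.0], [-1.0, 0.0, 0.001]]
ft_force: [0.1, -0.1, -1.4]
gripper_width: 0.0338
```

Call:
play_rows(rows=[[0, 0, 0, 0], [0, 0, 0, 0], [0, 0, 0, 0], [-3, 0, 0, 0], [-4, 0, 0, 0], [-4, 0, 0, 0], [0, -5, 1.9, 0], [0, -5, 1.8, 0], [0, -5, 1.8, 0], [0, -5, 1.8, 0], [0, -4.4, 1.8, 0], [0, 0, 0, 0]], claw=4.8)

```text
time_s: 17.02
tool_pos: [0.5577, 0.128, 0.1269]
tool_rot: [[0.001, 0.004, 1.0], [-0.001, 1.0, -0.004], [-1.0, -0.001, 0.001]]
ft_force: [-0.8, 1.1, -0.6]
gripper_width: 0.0481
```

Call:
play_rows(rows=[[3, 0, 0, 0], [3, 0, 0, 0], [0, 0, 0, 0], [0, 0, 0, 0]])

```text
time_s: 17.52
tool_pos: [0.5567, 0.1318, 0.0676]
tool_rot: [[0.001, -0.001, 1.0], [0.0, 1.0, 0.001], [-1.0, 0.0, 0.001]]
ft_force: [0.4, -0.5, -0.4]
gripper_width: 0.048
```

Run:
```python
from h import *
np.set_printoptions(precision=4,suppress=True)
s=sensors.get_state();print(s["time_s"],s["tool_pos"],s["gripper_width"])
save("wrist","w7.png")
for r in models.mark_of("wrist","weight_50"):
    v,u=r["centre"];print(round(r["confidence"],2),round(u),round(v),ray("wrist",u,v,0.0)[:2])
```

```text
17.525 [0.5567 0.1318 0.0676] 0.048020998386523614
0.87 258 198 [0.5556 0.1301]
0.72 91 13 [0.44   0.0309]
0.67 487 148 [0.5206 0.2824]
```

View pics/w7.png

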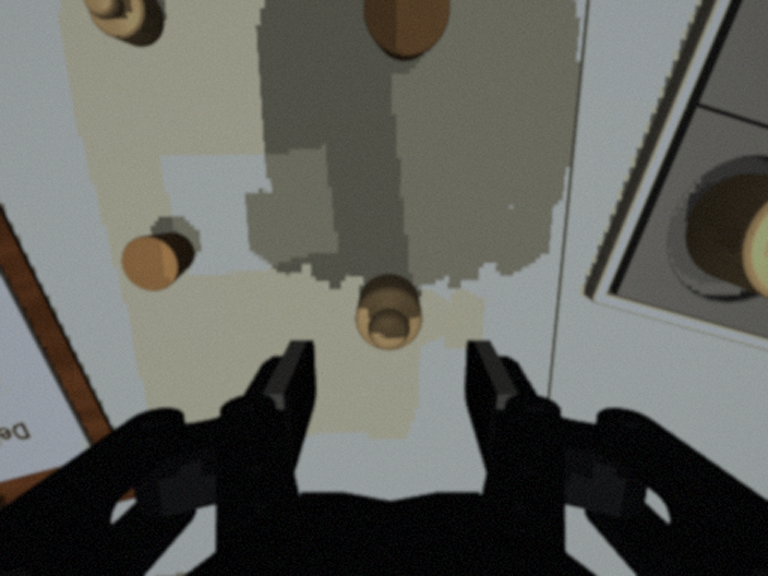

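Call:
play_rows(rows=[[2, 0, 0, 0], [2, 0, 0, 0], [1.5, 0, 0, 0], [0.8, 0, 0, 0], [0, 0, 0, 0], [0, 0, 0, 0]])

```text
time_s: 18.38
tool_pos: [0.5568, 0.1312, 0.004]
tool_rot: [[0.001, -0.0, 1.0], [0.0, 1.0, 0.0], [-1.0, 0.0, 0.001]]
ft_force: [0.8, -0.5, 1.0]
gripper_width: 0.0478
```

Call:
play_rows(rows=[[0, 0, 0, 0], [0, 0, 0, 0], [0, 0, 0, 0], [0, 0, 0, 0]], claw=2.2, grip_force=20)

```text
time_s: 18.88
tool_pos: [0.5569, 0.1312, 0.0044]
tool_rot: [[0.001, -0.0, 1.0], [0.0, 1.0, 0.0], [-1.0, 0.0, 0.001]]
ft_force: [-0.8, -0.4, 4.6]
gripper_width: 0.027
```

Call:
play_rows(rows=[[-2, 0, 0, 0], [-4, 0, 0, 0], [-5, 0, 0, 0], [0, 4, -2.8, 0], [0, 4.2, -2.8, 0], [0, 4.2, -2.8, 0], [0, 4.3, -2.9, 0], [0, 0, 0, 0], [0, 0, 0, 0]])

```text
time_s: 20.0
tool_pos: [0.4435, 0.2981, 0.1143]
tool_rot: [[0.001, -0.001, 1.0], [-0.0, 1.0, 0.001], [-1.0, -0.0, 0.001]]
ft_force: [0.7, 0.8, -0.3]
gripper_width: 0.0265
```

Run:
```python
from h import *
np.set_printoptions(precision=4,suppress=True)
s=sensors.get_state();print(s["time_s"],s["tool_pos"],s["gripper_width"])
for w in [(.444,.298),(.4656,.375),(.5207,.2763),(.5425,.3532)]: print(np.array(proj("wrist",[*w,.016]))*1.5)
save("wrist","w8.png")
```

```text
20.0 [0.4435 0.2981 0.1143] 0.026473463033387608
[389.3598 284.5121]
[532.6717 323.4286]
[350.8832 414.3232]
[484.1985 447.8917]
```

View pics/w8.png

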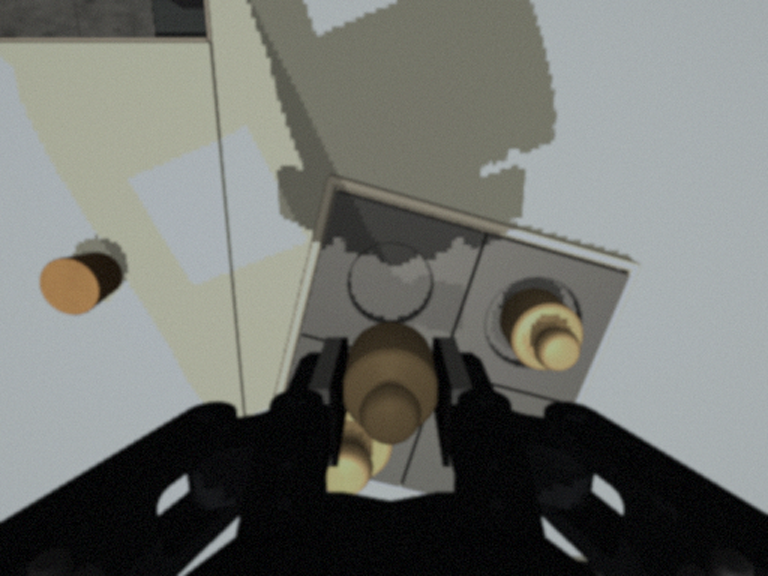

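Well 44 is at (390,283) under the held weight, and weight_100 stands in its well at (535,320). Lowering.

Call:
play_rows(rows=[[3, 0, 0, 0], [3, 0, 0, 0], [2, 0, 0, 0], [1, 0, 0, 0], [0.5, 0, 0, 0], [0.2, 0, 0, 0], [0, 0, 0, 0], [0, 0, 0, 0]])

```text
time_s: 21.05
tool_pos: [0.4436, 0.2984, 0.0172]
tool_rot: [[0.001, -0.0, 1.0], [0.0, 1.0, 0.0], [-1.0, 0.0, 0.001]]
ft_force: [-0.3, 0.8, -0.0]
gripper_width: 0.0271
```

Call:
play_rows(rows=[[0.15, 0, 0, 0], [0, 0, 0, 0], [0, 0, 0, 0]])

```text
time_s: 21.42
tool_pos: [0.4432, 0.2982, 0.0151]
tool_rot: [[0.0, -0.0, 1.0], [0.0, 1.0, 0.0], [-1.0, 0.0, 0.0]]
ft_force: [0.2, -0.4, -0.0]
gripper_width: 0.0271
```

Call:
play_rows(rows=[[0, 0, 0, 0], [0, 0, 0, 0], [0, 0, 0, 0], [-3, 0, 0, 0], [-3, 0, 0, 0], [-4, 0, 0, 0], [0, -5, 0, 0], [0, -5, 0, 0], [0, -5, 0, 0], [0, -5, -0.2, 0], [0, -6.6, -0.2, 0], [0, 0, 0, 0]], claw=4.2)

```text
time_s: 22.92
tool_pos: [0.4397, 0.0317, 0.1154]
tool_rot: [[0.001, 0.007, 1.0], [-0.001, 1.0, -0.007], [-1.0, -0.001, 0.001]]
ft_force: [-0.7, -0.3, -0.4]
gripper_width: 0.0418
```

Call:
play_rows(rows=[[3, 0, 0, 0], [2.5, 0, 0, 0], [0, 0, 0, 0], [0, 0, 0, 0]])

```text
time_s: 23.42
tool_pos: [0.4398, 0.0362, 0.0608]
tool_rot: [[0.001, -0.001, 1.0], [-0.0, 1.0, 0.001], [-1.0, -0.0, 0.001]]
ft_force: [0.0, 0.7, 0.3]
gripper_width: 0.0422
```

Run:
```python
from h import *
np.set_printoptions(precision=4,suppress=True)
s=sensors.get_state();print(s["time_s"],s["tool_pos"],s["gripper_width"])
save("wrist","w9.png")
for r in models.mark_of("wrist","weight_20"):
    v,u=r["centre"];print(round(r["confidence"],2),round(u),round(v),ray("wrist",u,v,0.0)[:2])
```

```text
23.425 [0.4398 0.0362 0.0608] 0.042171371328513355
0.72 250 199 [0.4365 0.0297]
```

View pics/w9.png

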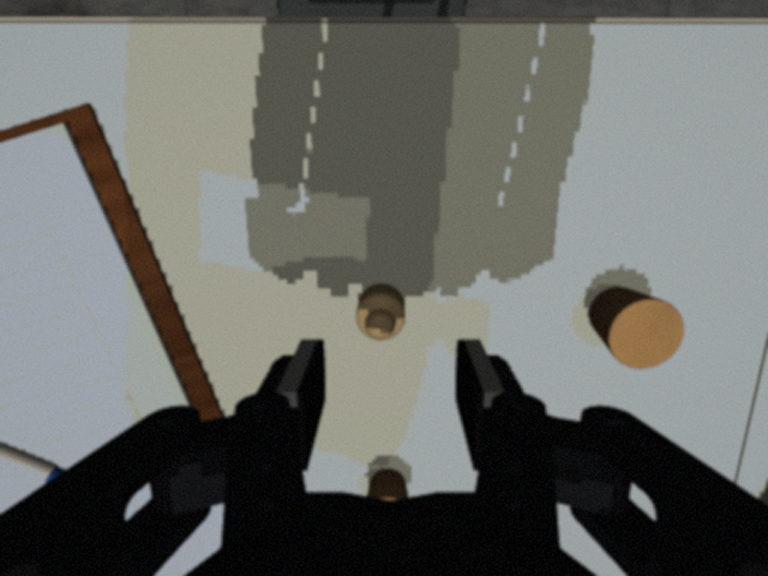

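weight_20 is at (379,318), about 5 mm left of the finger midline. Correcting and descending.

Call:
play_rows(rows=[[2, -0.5, -0.1, 0], [2, 0, 0, 0], [1, 0, 0, 0], [0.5, 0, 0, 0], [0.3, 0, 0, 0], [0, 0, 0, 0], [0, 0, 0, 0]])

```text
time_s: 24.4
tool_pos: [0.4387, 0.0307, 0.0025]
tool_rot: [[0.001, -0.0, 1.0], [-0.0, 1.0, 0.0], [-1.0, -0.0, 0.001]]
ft_force: [0.5, -0.1, 0.4]
gripper_width: 0.042
```

Call:
play_rows(rows=[[0, 0, 0, 0], [0, 0, 0, 0], [0, 0, 0, 0], [0, 0, 0, 0]], claw=1.6)

```text
time_s: 24.9
tool_pos: [0.4386, 0.0307, 0.0024]
tool_rot: [[0.0, -0.0, 1.0], [-0.0, 1.0, 0.0], [-1.0, -0.0, 0.0]]
ft_force: [-1.0, -0.5, 5.7]
gripper_width: 0.0193
```

Call:
play_rows(rows=[[-2, 0, 0, 0], [-4, 0, 0, 0], [-5, 0, 0, 0], [0, 5, 1.7, 0], [0, 5, 1.7, 0], [0, 5, 1.7, 0], [0, 5, 1.7, 0], [0, 5, 1.8, 0], [0, 5, 1.8, 0], [0, 2.3, 0, 0], [0, 0, 0, 0], [0, 0, 0, 0]])

```text
time_s: 26.4
tool_pos: [0.5417, 0.3525, 0.1115]
tool_rot: [[-0.001, 0.0, 1.0], [-0.001, 1.0, -0.0], [-1.0, -0.001, -0.001]]
ft_force: [0.0, -0.3, 0.3]
gripper_width: 0.0191
```

Run:
```python
from h import *
np.set_printoptions(precision=4,suppress=True)
s=sensors.get_state();print(s["time_s"],s["tool_pos"],s["gripper_width"])
for w in [(.444,.298),(.4656,.375),(.5207,.2763),(.5425,.3532)]: print(np.array(proj("wrist",[*w,.016]))*1.5)
save("wrist","w10.png")
```

```text
26.4 [0.5417 0.3525 0.1115] 0.01911526254263975
[272.6858  83.1591]
[437.1751 131.9686]
[239.6446 245.518 ]
[391.1773 286.9196]
```

View pics/w10.png

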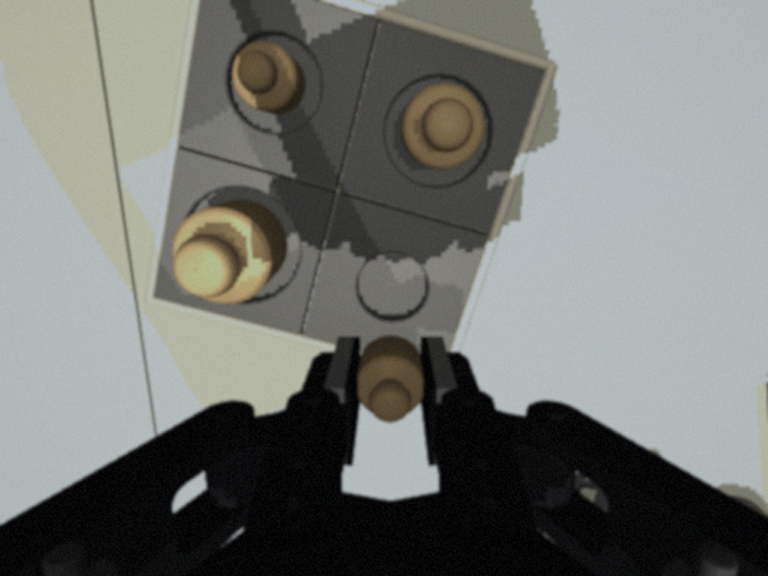

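Well 37 is at (392,285), directly ahead of the held weight as predicted. The other three are standing in their wells. Lowering.

Call:
play_rows(rows=[[3, 0.05, 0.05, 0], [3, 0, 0, 0], [2, 0, 0, 0], [1, 0, 0, 0], [0.4, 0, 0, 0], [0.1, 0, 0, 0], [0, 0, 0, 0], [0, 0, 0, 0]])

```text
time_s: 27.45
tool_pos: [0.5432, 0.3545, 0.0178]
tool_rot: [[0.001, -0.0, 1.0], [0.0, 1.0, 0.0], [-1.0, 0.0, 0.001]]
ft_force: [0.8, 0.1, 0.0]
gripper_width: 0.0192
```

Call:
play_rows(rows=[[0.2, -0.1, -0.1, 0], [0, 0, 0, 0], [0, 0, 0, 0]])

```text
time_s: 27.82
tool_pos: [0.542, 0.3533, 0.0153]
tool_rot: [[0.0, -0.0, 1.0], [0.0, 1.0, 0.0], [-1.0, 0.0, 0.0]]
ft_force: [0.3, 0.0, 0.2]
gripper_width: 0.019
```

Call:
play_rows(rows=[[0, 0, 0, 0], [0, 0, 0, 0], [0, 0, 0, 0], [-2, 0, 0, 0], [-4, 0, 0, 0], [-4, 0, 0, 0], [-4, 0, -5, 0], [0, 0, -5, 0], [0, 0, 0, 0], [0, 0, 0, 0], [0, 0, 0, 0]], claw=3.5)

```text
time_s: 29.2
tool_pos: [0.4443, 0.3532, 0.1545]
tool_rot: [[0.001, 0.001, 1.0], [0.0, 1.0, -0.001], [-1.0, 0.0, 0.001]]
ft_force: [-0.7, -0.4, -0.1]
gripper_width: 0.0351
```

Run:
```python
from h import *
np.set_printoptions(precision=4,suppress=True)
s=sensors.get_state();print(s["time_s"],s["tool_pos"],s["gripper_width"])
for w in [(.444,.298),(.4656,.375),(.5207,.2763),(.5425,.3532)]: print(np.array(proj("wrist",[*w,.01]))*1.5)
save("wrist","w11.png")
for r in models.mark_of("wrist","weight_20"):
    v,u=r["centre"];print(round(r["confidence"],2),round(u*1.5),round(v*1.5),ray("wrist",u,v,0.01)[:2])
eyes.grab_frame("top")
for n in["cork_large","cork_small"]:
  for r in models.mark_of("top",n):
    v,u=r["centre"];print(n,round(r["confidence"],2),ray("top",u,v,0)[:2])
```

```text
29.2 [0.4443 0.3532 0.1545] 0.03505889870804204
[300.1308 262.646 ]
[424.1099 296.0445]
[273.0655 375.6805]
[389.4709 405.1403]
0.96 424 290 [0.4613 0.3744]
0.68 390 405 [0.5415 0.3531]
0.59 301 259 [0.441  0.2983]
0.57 275 372 [0.5177 0.2775]
cork_large 0.64 [0.4338 0.1315]
cork_large 0.35 [0.5396 0.0378]
cork_small 0.43 [0.527  0.0348]
```

View pics/w11.png

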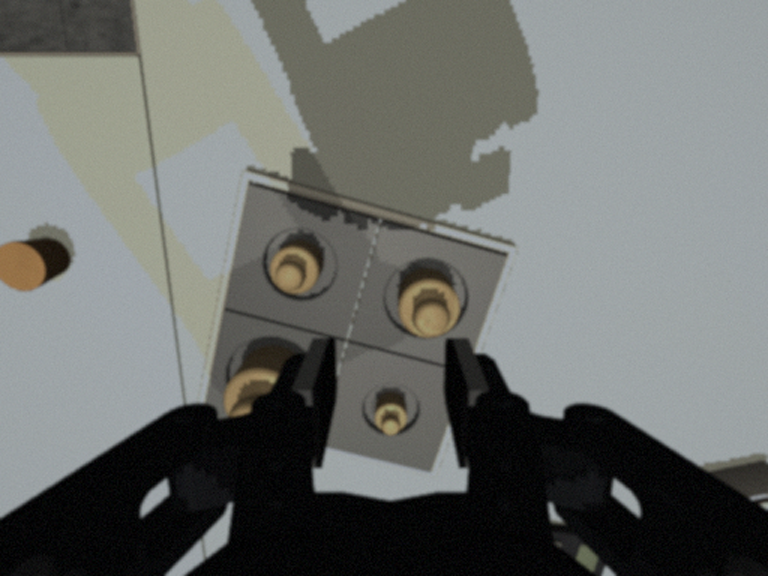

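All four weights are upright in their own wells: 44 at (297,265), 51 at (427,297), 60 at (258,385), 37 at (391,408). The large cork stands at left (35,260), and the arm is clear. Handing in.

```bash
python3 -c "
from h import *
print(bot.close_job(), sensors.get_state()['time_s'])"
```

```text
the job is handed in; nothing more can be done
the job is handed in; nothing more can be done
```

All four weights are standing upright in their own wells (200 in 60, 100 in 51, 50 in 44, 20 in 37). I released each within a few millimetres of the well floor and handed the job in at about 29 s. It reports no verdict.

**Weight positions:** In the last wrist view every weight stands free inside its well. The network's base marks came out 1 to 4 mm from my fitted well centres, against a limit of 10 mm.

**Corks and look-alike:** I never went near the corks or the pink look-alike. The last wrist picture shows the large cork standing. The final top-camera marks were noisier: the small cork read within about 8 mm of its first mark. The large cork read 11 to 19 mm away, with low confidence (0.64). That camera resolves only about 3 mm per pixel, and I put the gap down to network noise, not movement.

**Failed check:** My first fit of the wells was 5 to 6 mm off because I took it before the arm had settled. I replaced it with two later views that agreed with each other before placing any weight.

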